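# Put the jar and the carton away in the shoe-care rack

## Task

Put the cork-lidded jar and the cardboard carton away in the plywood rack, each standing upright in the bay whose roof it only just fits under, pushed in until it meets the lip at the back of the bay. Never tip either of them over, and leave everything else, including the tin already in the lowest bay, where it is.

Things in the scene. Friction and masses are not known exactly. Their poses are not given: they have to be found in the camera images.
- jar: glass jar with a cork lid, round, 62 mm diameter up to 106 mm height, then a 58 mm wide cork, 124 mm tall in all, about 0.4 kg (may be 30 percent off), half full of solid dark wax; stands upright on the bench top. Origin: centre of its underside, z up
- carton: plain cardboard carton with a paper band, 60 x 60 mm square and 86 mm tall, about 0.25 kg (may be 30 percent off); stands upright on the bench top. Origin: centre of its underside, x and y square to its faces, z up
- bay_low: low bay of the rack, fixed plywood, open front, 55 mm clear under its roof. Inside 88 mm wide, 60 mm deep to a 22 mm high back lip (open above); side walls 6, roof 9 mm thick; outside 68 mm deep; no floor (items slide in on the bench top). Origin: middle of the front edge at bench-top height; x into the bay, y across, z up. Holds the polish tin. Bays stand in line, any order, 100 mm apart.
- bay_mid: middle-height bay of the rack, fixed plywood, open front, 100 mm clear under its roof. Inside 88 mm wide, 60 mm deep to a 22 mm high back lip (open above); side walls 6, roof 9 mm thick; outside 68 mm deep; no floor (items slide in on the bench top). Origin: middle of the front edge at bench-top height; x into the bay, y across, z up. Empty at the start.
- bay_high: high bay of the rack, fixed plywood, open front, 140 mm clear under its roof. Inside 88 mm wide, 60 mm deep to a 22 mm high back lip (open above); side walls 6, roof 9 mm thick; outside 68 mm deep; no floor (items slide in on the bench top). Origin: middle of the front edge at bench-top height; x into the bay, y across, z up. Empty at the start.
- tin: round flat metal polish tin, 70 mm diameter, 30 mm tall, standing in the low bay; stays there. Origin: centre of its underside
- brush: black plastic shoe brush handle, 177 mm long (x), 48 mm wide, 18 mm thick, lying on the bench top near the robot; stays there. Origin: on its underside near the middle
- insert: yellow silicone boot insert, 156 mm long (x), 66 mm wide, 10 mm thick, lying left of the rack; stays there. Origin: on its underside, 58 mm from its -x end
- keys: silver key ring, 66 mm across, with two flat keys, about 120 mm over all, 6 mm thick, lying right of the rack; stays there. Origin: centre of the ring, on the underside
Not all that is in view belongs to the job. Leave any green look-alike of the carton alone.

How it is judged (in metres and radians):
At the end, for the whole second after the job is handed in: The jar stands in the high bay and the carton in the middle-height bay, each upright (within 0.1 rad), on the bench top, at rest, and within about 12 mm of touching the back lip; tin, brush handle, boot insert and keys are within 30 mm of where they lay (x of jar in the frame of bay_high between 0.017 and 0.045 m and y of jar in the frame of bay_high between -0.03 and 0.03 m and z of jar in the frame of bay_high below 0.01 m and angle between each of jar, carton's own z axis and vertical below 0.1 rad and linear speed of each of jar, carton below 0.02 m/s and x of carton in the frame of bay_mid between 0.017 and 0.045 m and y of carton in the frame of bay_mid between -0.03 and 0.03 m and z of carton in the frame of bay_mid below 0.01 m and not (distance of tin from where it was at the start of the episode above 0.03 m) and not (distance of brush from where it was at the start of the episode above 0.03 m) and not (distance of insert from where it was at the start of the episode above 0.03 m) and not (distance of keys from where it was at the start of the episode above 0.03 m)).
It fails at once if the jar or the carton is tipped over (more than 0.7 rad) (angle between any of jar, carton's own z axis and vertical above 0.7 rad).
It fails at once if the tin, brush handle, boot insert or keys are moved more than 30 mm (distance of any of tin, brush, insert, keys from where it was at the start of the episode above 0.03 m).
It also fails if it takes over 72 s, if anything falls off the work surface, if the arm or the gripper's body presses on something with over 40 N, if the wrist force passes 120 N, or if a joint passes its speed limit or range.

## Robot

A 6-joint arm with a two-finger parallel gripper is mounted at the origin on the work surface. World frame = base frame: x ahead of the robot, y to its left, z up, the work surface at z = 0. Lengths are in mm, angles in rad, forces in N, time in s.
With the tool pointing down it reaches from about 350 to 975 mm from the base axis. Payload 7.1 kg.
Tool frame: the origin (TCP) lies at the very end of the fingers, on their centre line; the grasp point (between the pads) lies ctrl.hold_point_z behind it (ctrl.hold_point_z is the distance from the TCP to the grasp point, in mm); z points along the fingers, y is the line along which they close (so a half turn about z gives the same grasp; the last joint's range is limited). The gripper opens to 88 mm and grips with 3 to 60 N. Pads are 20 mm wide; open, the fingers measure 115 mm over their backs; the gripper's body (75 mm by 178 mm) begins 61 mm behind the grasp point.
Start: joints at [1.178, 0.423, 1.63, -0, 1.089, -0.019], TCP at [228.19, 581.837, 222.675] pointing down, gripper open.
Joint ranges: [-3, 3], [-0.9, 2.11], [0.09, 2.58], [-1.31, 4.45], [0.11, 2.69], [-2.54, 2.54]. Speed limits (rad/s): [2.39, 2.39, 3.01, 3.14, 3.14, 3.14].

## Interface

Orientations are given as a rotation vector (axis times angle).
In Python, from workcell import ctrl gives the robot as it stands. The module is installed in compiled form; this text tells all that it offers.
- The arm moves only by the shell command python3 -m creep 'ROWS'. ROWS is JSON, a list of rows, each an object with "translation": the shift along the tool's x, y, z in mm, a list of three; "angular": the turn, a rotation vector about the tool's x, y, z in rad, a list of three; "jaw": the opening, from 0 (shut) to 1 (fully open). A call has exactly 8 rows; each row is the pose to reach, as a shift and turn from the pose commanded when the call began, along the tool's axes at that moment; what a row does not reach only later rows make up. A row lasts 1/8 s, in which the tool goes at most 62.5 mm and 10.7 degrees, less where a joint would pass 70% of its speed; a pose out of reach is approached as far as the arm can. A call with a gripper value outside its range is refused whole. The fingers move at their own pace and stop on an object; the grip force is fixed at half the most. Time passes only in rows, so rows that repeat a pose let the fingers close, or fill a call up. It gives the time, the measured TCP pose, the force, the opening and the grip force at its end, in the units of the state.
- ctrl.get_obs(): the state, without advancing time (a new reading comes with each control period).
- ctrl.get_image(name): name is "scene" or "top"; returns the picture (384x512x3 uint8, red, green, blue); there is no depth.
- ctrl.camera_info(name): a dict with "camera_matrix" (3x3 intrinsics, pixels), "distortion" ([k1, k2, p1, p2, k3] as OpenCV has them; the pictures are not rectified), "world_from_camera" (4x4, takes a point from camera to world coordinates). Camera axes: x right, y up, looking along -z (the intrinsics and any distortion apply to the point x, -y, -z); pixel columns grow to the right and rows downward; lengths in mm; the calibration is good to about 2 mm. A picture is of the moment at which its call begins. camera_info takes no time and is no camera call.
- ctrl.close_job(): hands the job in; it is judged then, once.
Trained networks look in the newest picture that a camera, given by its name, has taken for a name from the list of things; names that differ only in an ending like _2 or _b are one class to them, and where a whole thing is asked for, a point or a joint stands for the part that bears it (a point fixed in the world has none). Each returns a list of dicts, best first, with "score" (0 to 1); they miss things now and then, are a little off and sometimes report something else, mostly with a low value. They report only what shows in the picture. A call takes as long as a camera call. They do not tell look-alikes from the thing itself.
- ctrl.look_for(camera, label): "rect" ([left, top, right, bottom] in pixels, round what is visible of it).
The state is a dict: "t": time; "qpos": joint angles; "qvel": joint speeds; "joint_torque": joint torques, N m; "ee_pos": TCP position; "orientation": TCP orientation; "ft_force": force on the tool from outside, world axes, zero at the start; "moment": the same for the moment, N m; "width": finger opening in mm; "grasp_force": force on a finger pad.
Only numpy, scipy, OpenCV 4.12 (cv2) and the standard library are available. Lean on these libraries where they do the work, as an engineer would, in place of code of your own. Each camera call takes 0.05 s, during which the arm holds its last target. There are 200 camera calls.

## Working session

There is one attempt and no reset: what is moved stays moved. The work goes in short steps, Python scripts to look and compute and a shell command to move; the robot and the scene stay as the last step left them, time stands still between calls to the robot, and variables do not carry over. Pictures are saved under pics/ and viewed, at most 10 in all, crops included, and the job is handed in when it is done.

```bash
mkdir -p pics; cat > h.py <<'E'
from workcell import ctrl
import numpy as np, cv2
def pix2world(cam,uv,z):
    c=ctrl.camera_info(cam);K=np.array(c["camera_matrix"]);d=np.array(c["distortion"]);T=np.array(c["world_from_camera"])
    p=cv2.undistortPoints(np.array(uv,float).reshape(-1,1,2),K,d).reshape(-1,2)
    r=np.c_[p[:,0],-p[:,1],-np.ones(len(p))]@T[:3,:3].T
    o=T[:3,3]; return o+r*((z-o[2])/r[:,2])[:,None]
def world2pix(cam,P):
    c=ctrl.camera_info(cam);K=np.array(c["camera_matrix"]);d=np.array(c["distortion"]);T=np.array(c["world_from_camera"])
    q=(np.atleast_2d(P)-T[:3,3])@T[:3,:3]; q=q*[1,-1,-1]
    return cv2.projectPoints(q,np.zeros(3),np.zeros(3),K,d)[0].reshape(-1,2)
E
python3 - <<'E'
from h import *
np.set_printoptions(precision=1,suppress=True)
for c in("scene","top"):
    im=ctrl.get_image(c);cv2.imwrite(f"pics/{c}1.png",im[:,:,::-1])
    print(c,np.array(ctrl.camera_info(c)["world_from_camera"]))
    for l in("jar","carton","bay_low","bay_mid","bay_high","tin","brush","insert","keys"):
        for r in ctrl.look_for(c,l)[:3]: print(l,np.round(r["score"],2),np.round(r["rect"]))
o=ctrl.get_obs();print(o,ctrl.hold_point_z)
E
```

```text
scene [[  -0.8   -0.5    0.4  907.1]
 [   0.6   -0.7    0.4  432.5]
 [   0.     0.5    0.8 1022. ]
 [   0.     0.     0.     1. ]]
jar 0.74 [331. 234. 363. 274.]
jar 0.61 [190. 190. 228. 238.]
carton 0.93 [178. 116. 206. 154.]
carton 0.76 [220. 117. 245. 146.]
carton 0.64 [192.  91. 212. 126.]
bay_mid 0.69 [192. 188. 227. 236.]
bay_high 0.88 [205. 205. 251. 271.]
brush 0.61 [269. 178. 322. 216.]
insert 0.95 [281. 304. 321. 364.]
keys 0.64 [141. 154. 179. 182.]
top [[ -0.1   1.   -0.2 300.9]
 [ -1.   -0.1   0.  -11.3]
 [ -0.    0.2   1.  938.7]
 [  0.    0.    0.    1. ]]
jar 0.56 [103. 198. 140. 231.]
jar 0.49 [273. 102. 312. 136.]
carton 0.75 [336. 180. 376. 218.]
carton 0.71 [376. 220. 418. 254.]
carton 0.58 [353. 130. 390. 170.]
bay_low 0.33 [102. 198. 142. 232.]
bay_mid 0.81 [226.  97. 272. 134.]
bay_high 0.86 [183.  83. 232. 139.]
tin 0.82 [275. 125. 299. 141.]
brush 0.71 [191. 208. 266. 237.]
insert 0.93 [ 82. 114. 122. 166.]
keys 0.79 [338.  86. 372. 124.]
{'t': 1.0, 'qpos': array([ 1.2,  0.4,  1.6, -0. ,  1.1, -0. ]), 'qvel': array([ 0., -0.,  0.,  0., -0., -0.]), 'joint_torque': array([  0. , -54.5, -27.4,   0.1,   0. ,   0. ]), 'ee_pos': array([228.2, 581.9, 222.7]), 'orientation': array([0.6, 3.1, 0. ]), 'ft_force': array([-0.5,  0.5, -0.5]), 'moment': array([-0.,  0.,  0.]), 'grasp_force': 0.0, 'width': 87.93820029478937} 18.700000000000003
```

View pics/scene1.png

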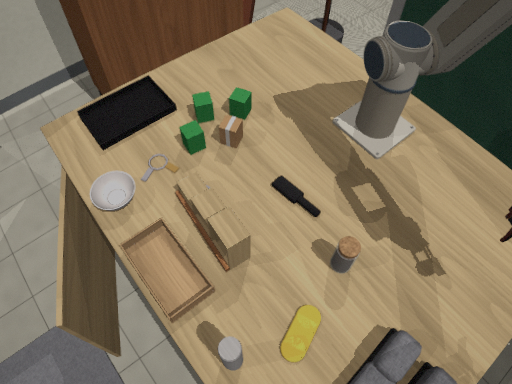

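View pics/top1.png

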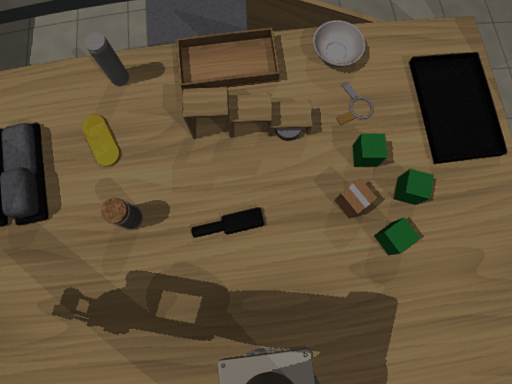

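The top view shows the jar at about (118,212), the brown carton at (356,198) with three green look-alikes round it, and the rack at (183–312, 85–138): high, mid, then low bay with the tin. The front of the rack faces the robot. I'll crop in for the edges.

```bash
python3 - <<'E'
from h import *
im=cv2.imread("pics/top1.png")
a=cv2.resize(im[80:145,175:320],None,fx=5.4,fy=5.4,interpolation=cv2.INTER_CUBIC)[:300]
b=cv2.resize(im[125:260,325:440],None,fx=2.2,fy=2.2,interpolation=cv2.INTER_CUBIC)
b=cv2.resize(im[130:255,330:440],(352,248+0),interpolation=cv2.INTER_CUBIC) if 0 else cv2.resize(im[165:225,330:385],(275,300),interpolation=cv2.INTER_CUBIC)
c=cv2.resize(im[190:235,95:150],(367,300),interpolation=cv2.INTER_CUBIC)
o=np.zeros((600,800,3),np.uint8);o[:300,:a.shape[1]]=a;o[300:,:275]=b;o[300:,300:667]=c
cv2.imwrite("pics/crop1.png",o);print(a.shape)
E
```

```text
(300, 783, 3)
```

View pics/crop1.png

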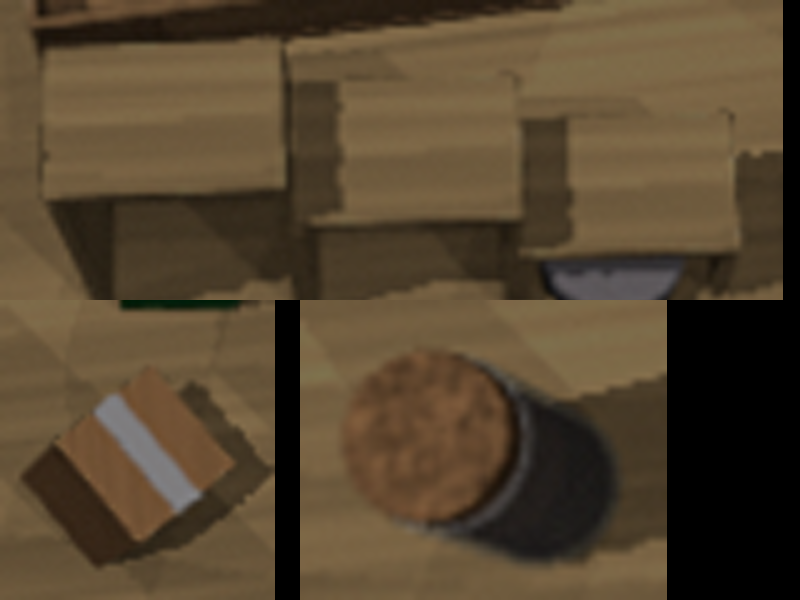

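```bash
python3 - <<'E'
from h import *
np.set_printoptions(precision=1,suppress=True)
A=lambda L:np.array(L)/5.4+[175,80]-0.4
hi=pix2world("top",A([(42,50),(284,38),(287,188),(42,200)]),149)
mi=pix2world("top",A([(517,75),(520,220),(305,225)]),109)
lo=pix2world("top",A([(732,112),(740,250),(520,258)]),64)
ca=pix2world("top",(np.array([(150,367),(235,462),(140,543),(55,440)])-[0,300])/5+[330,165]-.4,86)
ja=pix2world("top",(np.array([(429,435),(345,435),(512,435)])-[300,300])/6.667+[95,190]-.4,124)
for n,v in dict(hi=hi,mi=mi,lo=lo,ca=ca,ja=ja).items(): print(n,v[:,:2].tolist() if 0 else v)
print("ca c",ca.mean(0), [np.linalg.norm(ca[i]-ca[i-1]) for i in range(4)],[np.arctan2(*(ca[i]-ca[i-1])[[1,0]]) for i in range(4)])
print("hi",hi.mean(0),[np.linalg.norm(hi[i]-hi[i-1]) for i in range(4)])
# scene camera cross-check
for n,P in dict(jar=[*ja[0][:2],124],carton=[*ca.mean(0)[:2],86],hi=[*hi[0][:2],149],hifr=[*hi[2][:2],149],hifl=[*hi[3][:2],149]).items(): print(n,world2pix("scene",np.array(P,float)))
from scipy.spatial.transform import Rotation as R
print(R.from_rotvec(ctrl.get_obs()["orientation"]).as_matrix())
im=cv2.imread("pics/scene1.png")
cv2.imwrite("pics/crop2.png",np.hstack([cv2.resize(im[180:275,170:260],(378,400),interpolation=2),cv2.resize(im[230:280,320:370],(400,400),interpolation=2)]))
E
```

```text
hi [[722.7 107.7 149. ]
 [714.3   5.9 149. ]
 [646.5  11.9 149. ]
 [654.8 112.8 149. ]]
mi [[704.3 -92.6 109. ]
 [636.5 -84.7 109. ]
 [646.    7.2 109. ]]
lo [[ 695.6 -192.8   64. ]
 [ 628.1 -185.4   64. ]
 [ 636.5  -86.2   64. ]]
ca [[ 479.8 -271.5   86. ]
 [ 430.6 -302.7   86. ]
 [ 399.4 -252.1   86. ]
 [ 451.4 -221.5   86. ]]
ja [[468.9 285.4 124. ]
 [472.4 313.9 124. ]
 [465.5 257.4 124. ]]
ca c [ 440.3 -262.    86. ] [np.float64(57.53149742691715), np.float64(58.20590914731447), np.float64(59.51413989625781), np.float64(60.3090061575804)] [np.float64(-1.0552143147572985), np.float64(-2.576097668902979), np.float64(2.122813560427944), np.float64(0.5315153020091797)]
hi [684.6  59.5 149. ] [np.float64(68.13550856584646), np.float64(102.10727516319453), np.float64(68.01382158727354), np.float64(101.23805981350614)]
jar [[348.4 245.7]]
carton [[229.7 123.1]]
hi [[226.5 249.4]]
hifr [[228.  205.8]]
hifl [[249.6 235.1]]
[[-0.9  0.4  0. ]
 [ 0.4  0.9  0. ]
 [-0.   0.  -1. ]]
```

View pics/crop2.png

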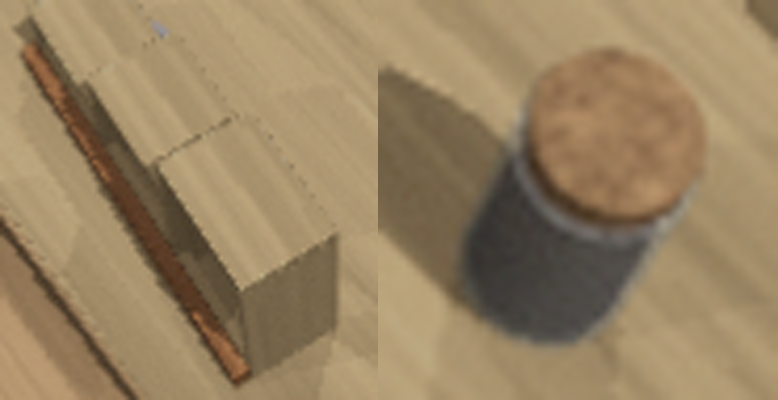

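Crop check: the scene view shows the high bay's roof corners and the cork centre (about 350,247) within 2 px of where the top-view estimate puts them. Next come the clearances round the carton and the first move.

```bash
cat >> h.py <<'E'
from scipy.spatial.transform import Rotation as R
np.set_printoptions(precision=1,suppress=True)
def go(xyz,ang,tilt=0):
    """tool-frame shift and turn to reach: tool y at world angle ang, tilted (fingers forward) tilt"""
    o=ctrl.get_obs();R0=R.from_rotvec(o["orientation"])
    y=np.array([np.cos(ang),np.sin(ang),0]);z=np.array([0,0,-1.]);x=np.cross(y,z)
    Rt=R.from_matrix(np.c_[x,y,z])
    f=np.array([np.cos(-.087),np.sin(-.087),0])
    Rt=R.from_rotvec(tilt*np.cross(z,f))*Rt
    print("t",o["t"],"at",o["ee_pos"],"F",o["ft_force"],"w",o["width"],o["grasp_force"])
    print("shift",R0.inv().apply(np.array(xyz)-o["ee_pos"]),"turn",np.round((R0.inv()*Rt).as_rotvec(),3))
E
python3 - <<'E'
from h import *
print("jar from scene",pix2world("scene",[(349.4,246.4)],124))
im=cv2.imread("pics/top1.png").astype(int);m=((im[:,:,1]-im[:,:,2]>25)).astype(np.uint8)
n,l,s,c=cv2.connectedComponentsWithStats(m)
C=np.array([440,-262])
for i in range(1,n):
    if s[i,4]>100:
        w=pix2world("top",[c[i]],60)[0];print("green",s[i],w)
        d=w[:2]-C
        for a in(.54,-1.03): print("  along",d@[np.cos(a),np.sin(a)],"across",d@[-np.sin(a),np.cos(a)])
go([470,285,170],1.484)
E
```

```text
jar from scene [[468.3 288.3 124. ]]
green [354 133  33  33 817] [ 555.9 -319.    60. ]
  along 70.11522039932859 across -108.48834654442844
  along 108.54414676906036 across 70.02880599986767
green [395 169  39  34 899] [ 448.3 -410.8   60. ]
  along -69.35950667912866 across -131.8704180210695
  along 131.8151433813461 across -69.46449662366285
green [375 218  45  36 916] [ 335.2 -344.    60. ]
  along -132.0402855112591 across -16.459100473653894
  along 16.353948048751644 across -132.0533504668298
t 1.0 at [228.2 581.9 222.7] F [-0.5  0.5 -0.5] w 87.93820029478937 0.0
shift [-333.5 -188.1   52.7] turn [ 0.   0.  -0.3]
```

```bash
python3 -m creep '[{"translation":[-45,-25,5],"angular":[0,0,-0.04],"jaw":1},{"translation":[-90,-50,15],"angular":[0,0,-0.08],"jaw":1},{"translation":[-135,-76,20],"angular":[0,0,-0.12],"jaw":1},{"translation":[-180,-102,25],"angular":[0,0,-0.17],"jaw":1},{"translation":[-230,-130,30],"angular":[0,0,-0.22],"jaw":1},{"translation":[-280,-158,35],"angular":[0,0,-0.27],"jaw":1},{"translation":[-332,-187,40],"angular":[0,0,-0.306],"jaw":1},{"translation":[-332,-187,50],"angular":[0,0,-0.306],"jaw":1}]'; python3 - <<'E'
from h import *
go([469,287,56],1.484)
E
```

```text
t: 2.0
ee_pos: [471.5, 284.0, 172.9]
orientation: [0.114, 3.138, 0.001]
ft_force: [0.1, -0.5, 0.3]
width: 87.8
grasp_force: 0.0
t 2.0 at [471.5 284.  172.9] F [ 0.1 -0.5  0.3] w 87.75293337086273 0.0
shift [  2.9   2.7 116.9] turn [0. 0. 0.]
```

```bash
python3 -m creep '[{"translation":[0,0,0],"angular":[0,0,0],"jaw":1},{"translation":[0,0,20],"angular":[0,0,0],"jaw":1},{"translation":[0,0,40],"angular":[0,0,0],"jaw":1},{"translation":[0,0,60],"angular":[0,0,0],"jaw":1},{"translation":[0,0,80],"angular":[0,0,0],"jaw":1},{"translation":[0,0,100],"angular":[0,0,0],"jaw":1},{"translation":[0,0,116],"angular":[0,0,0],"jaw":1},{"translation":[0,0,116],"angular":[0,0,0],"jaw":1}]'; python3 - <<'E'
from h import *
im=ctrl.get_image("top");o=ctrl.get_obs();print(o["ee_pos"],o["ft_force"])
a=cv2.resize(im[170:250,75:175,::-1],(500,400),interpolation=2)
im=ctrl.get_image("scene")
b=cv2.resize(im[200:300,290:390,::-1],(400,400),interpolation=2)[:, :300]
cv2.imwrite("pics/j.png",np.hstack([a,b]))
E
```

```text
t: 3.0
ee_pos: [467.7, 287.0, 55.7]
orientation: [-0.104, -3.138, 0.002]
ft_force: [-0.7, 1.2, -0.3]
width: 87.7
grasp_force: 0.0
[468.4 287.1  56.5] [-0.2  0.2 -0.2]
```

View pics/j.png

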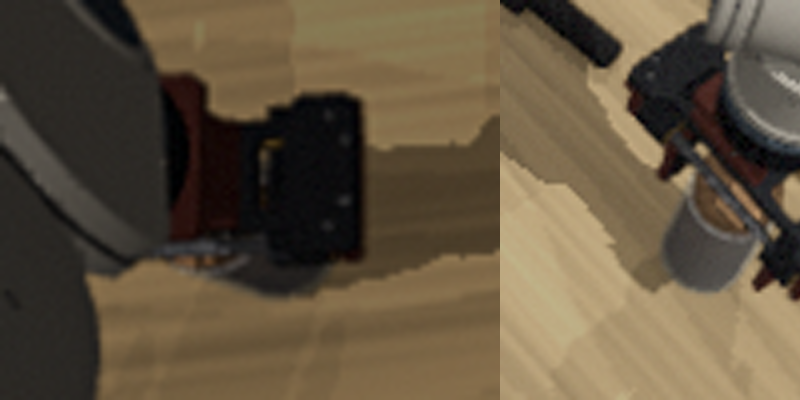

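The jar stands between the open fingers. Close, then lift.

```bash
python3 -m creep '[{"translation":[0,0,0],"angular":[0,0,0],"jaw":0.5},{"translation":[0,0,0],"angular":[0,0,0],"jaw":0.5},{"translation":[0,0,0],"angular":[0,0,0],"jaw":0.5},{"translation":[0,0,0],"angular":[0,0,0],"jaw":0.5},{"translation":[0,0,0],"angular":[0,0,0],"jaw":0.5},{"translation":[0,0,0],"angular":[0,0,0],"jaw":0.5},{"translation":[0,0,-8],"angular":[0,0,0],"jaw":0.5},{"translation":[0,0,-16],"angular":[0,0,0],"jaw":0.5}]'; python3 - <<'E'
from h import *
f=np.array([np.cos(.087),-np.sin(.087)])
p=np.array([650,63])-48*f
go([*p,73],1.484)
E
```

```text
t: 4.1
ee_pos: [468.2, 286.0, 72.4]
orientation: [-0.106, -3.138, 0.002]
ft_force: [-0.1, -0.2, -5.1]
width: 61.4
grasp_force: 30.0
t 4.1 at [468.2 286.   72.4] F [-0.1 -0.2 -5.1] w 61.43599553799951 29.979892373085022
shift [-148.5 -209.2   -0.5] turn [-0. -0.  0.]
```

```bash
python3 -m creep '[{"translation":[-15,-20,0],"angular":[0,0,0],"jaw":0.5},{"translation":[-40,-55,0],"angular":[0,0,0],"jaw":0.5},{"translation":[-65,-90,0],"angular":[0,0,0.02],"jaw":0.5},{"translation":[-90,-125,0],"angular":[0,0,0.02],"jaw":0.5},{"translation":[-115,-160,0],"angular":[0,0,0.02],"jaw":0.5},{"translation":[-135,-190,0],"angular":[0,0,0.02],"jaw":0.5},{"translation":[-148,-209,0],"angular":[0,0,0.02],"jaw":0.5},{"translation":[-148,-209,0],"angular":[0,0,0.02],"jaw":0.5}]'; python3 -m creep '[{"translation":[0,0,0],"angular":[0,0,0],"jaw":0.5},{"translation":[0,0,8],"angular":[0,0,0],"jaw":0.5},{"translation":[0,0,13],"angular":[0,0,0],"jaw":0.5},{"translation":[0,0,16],"angular":[0,0,0],"jaw":0.5},{"translation":[0,0,16],"angular":[0,0,0],"jaw":0.5},{"translation":[0,0,16],"angular":[0,0,0],"jaw":1},{"translation":[0,0,16],"angular":[0,0,0],"jaw":1},{"translation":[0,0,16],"angular":[0,0,0],"jaw":1}]'; python3 - <<'E'
from h import *
f=np.array([np.cos(.087),-np.sin(.087)])
go([*(np.array([650,63])-120*f),150],1.484)
np.set_printoptions(precision=3)
print(ctrl.get_obs()["orientation"],ctrl.get_obs()["qpos"])
E
```

```text
t: 5.1
ee_pos: [602.9, 66.8, 72.6]
orientation: [-0.141, -3.138, -0.0]
ft_force: [-0.3, 1.0, -5.1]
width: 61.5
grasp_force: 30.0
t: 6.1
ee_pos: [602.8, 67.9, 56.8]
orientation: [0.138, 3.138, 0.0]
ft_force: [0.6, 0.3, -0.6]
width: 86.5
grasp_force: 0.0
t 6.1 at [602.8  67.9  56.8] F [ 0.6  0.3 -0.6] w 86.5263153429442 0.0
shift [ 72.5  -0.8 -93.3] turn [ 0.  0. -0.]
[0.138 3.138 0.   ] [ 0.093  0.62   1.759 -0.     0.762 -1.39 ]
```

```bash
python3 -m creep '[{"translation":[20,0,0],"angular":[0,0,0],"jaw":1},{"translation":[50,0,0],"angular":[0,0,0],"jaw":1},{"translation":[75,0,0],"angular":[0,0,0],"jaw":1},{"translation":[80,0,0],"angular":[0,-0.11,0],"jaw":0.2},{"translation":[80,0,8],"angular":[0,-0.22,0],"jaw":0.2},{"translation":[80,0,18],"angular":[0,-0.33,0],"jaw":0.2},{"translation":[80,0,28],"angular":[0,-0.44,0],"jaw":0.2},{"translation":[80,0,36],"angular":[0,-0.44,0],"jaw":0.2}]'; python3 - <<'E'
from h import *
im=ctrl.get_image("top")
a=cv2.resize(im[75:255,100:330,::-1],(690,540),interpolation=2)
cv2.imwrite("pics/k.png",a)
f=np.array([np.cos(.087),-np.sin(.087)])
go([*(np.array([650,63])-11*f),20],1.484,.44)
o=ctrl.get_obs();print(np.round(o["qpos"],3)); p=o["ee_pos"][:2]-[650,63];print("bay xy",p@f,p@[-f[1],f[0]])
E
```

```text
t: 7.1
ee_pos: [531.8, 67.5, 40.4]
orientation: [0.131, 2.757, -0.061]
ft_force: [-0.4, -0.3, 0.1]
width: 41.2
grasp_force: 0.0
t 7.15 at [531.6  67.6  40.1] F [ 0.   0.1 -0.7] w 37.25083159032661 0.0
shift [-92.    7.5  58.6] turn [-0.  -0.1 -0. ]
[ 0.2  0.5  2.2 -1.   0.1 -0.3]
bay xy -118.34184523011655 -5.686628544973665
```

View pics/k.png

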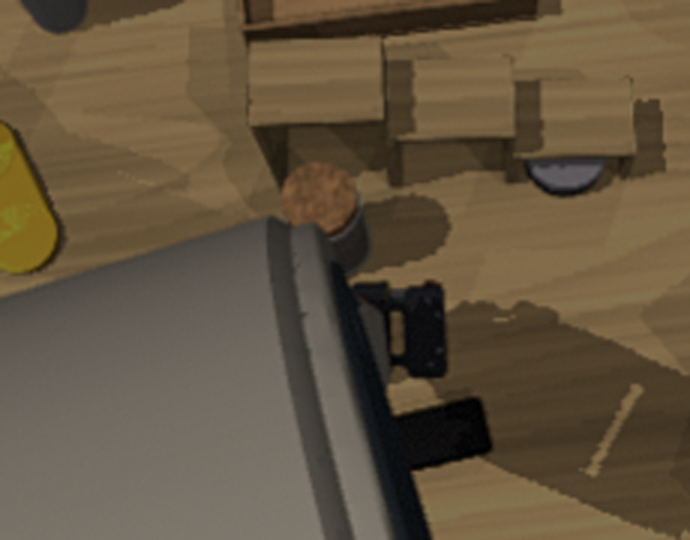

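The picture shows the jar upright in front of the high bay, with its cork centre at about (317,197) in the crop. Joint 5 is near its limit, so I'll ease the tilt here and increase it as I advance.

```bash
python3 - <<'E'
from h import *
f=np.array([np.cos(.087),-np.sin(.087)])
j=pix2world("top",[(317/3+100-.3,197/3+75-.3)],124)[0];p=j[:2]-[650,63]
print("jar",j,"bay",p@f,p@[-f[1],f[0]])
go([*(np.array([650,63])-118*f),40],1.484,.28)
np.set_printoptions(precision=3);o=ctrl.get_obs();print(o["qpos"],R.from_rotvec(o["orientation"]).as_matrix())
E
```

```text
jar [601.6  69.4 124. ] bay -48.76745473884038 2.172793756198455
t 7.15 at [531.6  67.6  40.1] F [ 0.   0.1 -0.7] w 37.25083159032661 0.0
shift [-0.3  5.7  0. ] turn [-0.   0.1 -0. ]
[ 0.176  0.532  2.162 -0.984  0.149 -0.344] [[-0.924  0.1    0.37 ]
 [ 0.083  0.995 -0.06 ]
 [-0.374 -0.025 -0.927]]
```

```bash
python3 -m creep '[{"translation":[0,2,0],"angular":[0,0.08,0],"jaw":0.2},{"translation":[-3,5,2],"angular":[0,0.1,0],"jaw":0.2},{"translation":[-8,8,4],"angular":[0,0.1,0],"jaw":0.2},{"translation":[-13,8,6],"angular":[0,0.08,0],"jaw":0.2},{"translation":[-19,8,10],"angular":[0,0.05,0],"jaw":0.2},{"translation":[-19,8,10],"angular":[0,0.03,0],"jaw":0.2},{"translation":[-19,8,10],"angular":[0,0,0],"jaw":0.2},{"translation":[-19,8,10],"angular":[0,0,0],"jaw":0.2}]'; python3 - <<'E'
from h import *
f=np.array([np.cos(.087),-np.sin(.087)])
o=ctrl.get_obs();p=o["ee_pos"][:2]-[650,63];print("bay",p@f,p@[-f[1],f[0]])
np.set_printoptions(precision=3);print(o["qpos"],R.from_rotvec(o["orientation"]).as_matrix())
for x in(-88,-11): go([*(np.array([650,63])+x*f+2*np.array([-f[1],f[0]])),30],1.484,.44)
E
```

```text
t: 8.15
ee_pos: [553.3, 73.1, 37.7]
orientation: [0.13, 2.759, -0.062]
ft_force: [-0.9, -0.0, 0.1]
width: 17.5
grasp_force: 0.0
bay -97.18668356471652 1.6432134984527667
[ 0.179  0.553  2.113 -0.831  0.17  -0.496] [[-0.925  0.099  0.367]
 [ 0.082  0.995 -0.061]
 [-0.371 -0.026 -0.928]]
t 8.15 at [553.324  73.082  37.746] F [-0.855 -0.014  0.064] w 17.45848598312534 0.0
shift [-5.655  0.667 10.588] turn [-0.028 -0.06  -0.001]
t 8.15 at [553.324  73.082  37.746] F [-0.855 -0.014  0.064] w 17.45848598312534 0.0
shift [-77.155   1.6    39.151] turn [-0.028 -0.06  -0.001]
```

```bash
python3 -m creep '[{"translation":[-2,1,6],"angular":[0,0,0],"jaw":0.2},{"translation":[-6,1,11],"angular":[0,0,0],"jaw":0.2},{"translation":[-11,1,13],"angular":[0,-0.02,0],"jaw":0.2},{"translation":[-16,1,15],"angular":[-0.01,-0.03,0],"jaw":0.2},{"translation":[-21,1,17],"angular":[-0.02,-0.05,0],"jaw":0.2},{"translation":[-26,1,19],"angular":[-0.02,-0.06,0],"jaw":0.2},{"translation":[-31,1,21],"angular":[-0.03,-0.06,0],"jaw":0.2},{"translation":[-36,1,23],"angular":[-0.03,-0.06,0],"jaw":0.2}]'; python3 - <<'E'
from h import *
f=np.array([np.cos(.087),-np.sin(.087)])
im=ctrl.get_image("top");cv2.imwrite("pics/m.png",cv2.resize(im[75:165,150:270,::-1],(480,360),interpolation=2))
for l in("jar",): print(ctrl.look_for("top",l)[:2])
o=ctrl.get_obs();p=o["ee_pos"][:2]-[650,63];print("bay",p@f,p@[-f[1],f[0]],np.round(o["qpos"],2))
np.set_printoptions(precision=3)
for x in(-25,-11): go([*(np.array([650,63])+x*f+2*np.array([-f[1],f[0]])),28],1.484,.47)
E
```

```text
t: 9.15
ee_pos: [595.4, 69.7, 29.4]
orientation: [0.12, 2.7, -0.026]
ft_force: [-3.4, 0.3, 0.1]
width: 17.4
grasp_force: 1.3
[]
bay -54.38503411926841 1.9747663280783412 [ 0.1  0.6  2.1 -1.1  0.1 -0.2]
t 9.25 at [595.992  69.693  29.703] F [-1.02  -0.38  -1.519] w 17.66926346702218 0.8468605997040868
shift [-25.855   0.083  14.068] turn [-0.    -0.03  -0.002]
t 9.25 at [595.992  69.693  29.703] F [-1.02  -0.38  -1.519] w 17.66926346702218 0.8468605997040868
shift [-38.518   0.112  20.037] turn [-0.    -0.03  -0.002]
```

View pics/m.png

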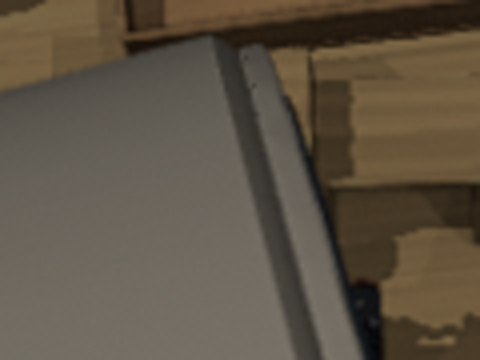

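```bash
python3 -m creep '[{"translation":[-5,0,3],"angular":[0,0,0],"jaw":0.2},{"translation":[-10,0,5],"angular":[0,-0.02,0],"jaw":0.2},{"translation":[-15,0,8],"angular":[0,-0.03,0],"jaw":0.2},{"translation":[-20,0,11],"angular":[0,-0.03,0],"jaw":0.2},{"translation":[-25,0,13],"angular":[0,-0.03,0],"jaw":0.2},{"translation":[-29,0,15],"angular":[0,-0.03,0],"jaw":0.2},{"translation":[-33,0,17],"angular":[0,-0.03,0],"jaw":0.2},{"translation":[-35,0,18],"angular":[0,-0.03,0],"jaw":0.2}]'; python3 - <<'E'
from h import *
f=np.array([np.cos(.087),-np.sin(.087)])
o=ctrl.get_obs();p=o["ee_pos"][:2]-[650,63];print("bay",p@f,p@[-f[1],f[0]],np.round(o["qpos"],2))
E
```

```text
t: 10.25
ee_pos: [635.3, 66.4, 28.9]
orientation: [0.114, 2.668, -0.028]
ft_force: [-3.4, 0.2, 1.4]
width: 17.6
grasp_force: 2.0
bay -14.962047935555592 2.1149740405521364 [ 0.1  0.6  2.  -1.1  0.1 -0.2]
```

```bash
python3 -m creep '[{"translation":[-0.5,0,0.2],"angular":[0,0,0],"jaw":0.2},{"translation":[-1,0,0.5],"angular":[0,0,0],"jaw":0.2},{"translation":[-1.5,0,0.8],"angular":[0,0,0],"jaw":0.2},{"translation":[-2,0,1],"angular":[0,0,0],"jaw":0.2},{"translation":[-2.5,0,1.2],"angular":[0,0,0],"jaw":0.2},{"translation":[-3,0,1.5],"angular":[0,0,0],"jaw":0.2},{"translation":[-3.5,0,1.8],"angular":[0,0,0],"jaw":0.2},{"translation":[-4,0,2],"angular":[0,0,0],"jaw":0.2}]'
```

```text
t: 11.25
ee_pos: [639.4, 66.2, 28.9]
orientation: [0.118, 2.668, -0.027]
ft_force: [-3.0, 0.9, 1.8]
width: 17.6
grasp_force: 1.9
```

```bash
python3 -m creep '[{"translation":[-0.5,0,0.2],"angular":[0,0,0],"jaw":0.2},{"translation":[-1,0,0.5],"angular":[0,0,0],"jaw":0.2},{"translation":[-1.5,0,0.8],"angular":[0,0,0],"jaw":0.2},{"translation":[-2,0,1],"angular":[0,0,0],"jaw":0.2},{"translation":[-2.5,0,1.2],"angular":[0,0,0],"jaw":0.2},{"translation":[-3,0,1.5],"angular":[0,0,0],"jaw":0.2},{"translation":[-3,0,1.5],"angular":[0,0,0],"jaw":0.2},{"translation":[-3,0,1.5],"angular":[0,0,0],"jaw":0.2}]'
```

```text
t: 12.25
ee_pos: [642.0, 65.9, 28.8]
orientation: [0.118, 2.669, -0.027]
ft_force: [-7.8, 1.2, 4.5]
width: 17.6
grasp_force: 3.6
```

```bash
python3 -m creep '[{"translation":[12,0,-6],"angular":[0,0,0],"jaw":0.2},{"translation":[35,0,-18],"angular":[0,0,0],"jaw":0.2},{"translation":[62,0,-32],"angular":[0,0.08,0],"jaw":0.2},{"translation":[55,0,-45],"angular":[0,0.2,0],"jaw":0.2},{"translation":[44,0,-66],"angular":[0,0.35,0],"jaw":0.3},{"translation":[33,0,-87],"angular":[0,0.48,0],"jaw":0.6},{"translation":[22,0,-108],"angular":[0,0.48,0],"jaw":1},{"translation":[11,0,-130],"angular":[0,0.48,0],"jaw":1}]'; python3 - <<'E'
from h import *
im=ctrl.get_image("top");cv2.imwrite("pics/top2.png",im[:,:,::-1])
o=np.hstack([cv2.resize(im[75:165,170:290,::-1],(400,300),interpolation=2),cv2.resize(ctrl.get_image("scene")[170:275,150:290,::-1],(400,300),interpolation=2)])
cv2.imwrite("pics/n.png",o)
np.set_printoptions(precision=2)
go([440,-262,180],.54); print(ctrl.get_obs()["qpos"])
E
```

```text
t: 13.25
ee_pos: [577.5, 72.4, 142.7]
orientation: [-0.138, -3.133, -0.007]
ft_force: [0.2, -1.2, -0.9]
width: 52.9
grasp_force: 0.0
t 13.35 at [578.31  71.75 143.26] F [ 0.26  0.28 -0.39] w 60.58398132366155 0.0
shift [ 108.12 -344.61  -37.65] turn [ 0.   -0.    0.94]
[ 0.1   0.46  1.78  0.    0.9  -1.38]
```

View pics/n.png

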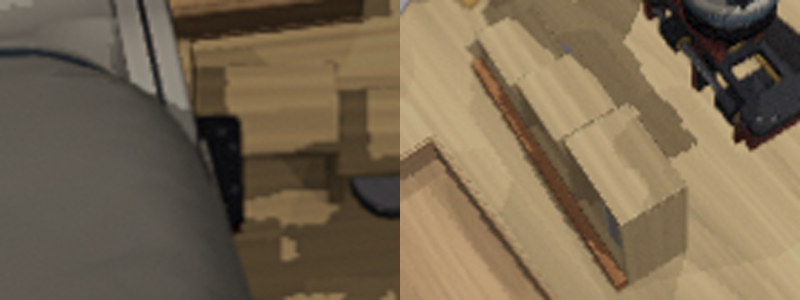

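The jar shows just above the lip inside the high bay. On to the carton.

```bash
python3 -m creep '[{"translation":[13,-43,-10],"angular":[0,0,0.12],"jaw":1},{"translation":[27,-88,-20],"angular":[0,0,0.24],"jaw":1},{"translation":[42,-133,-30],"angular":[0,0,0.37],"jaw":1},{"translation":[57,-180,-38],"angular":[0,0,0.5],"jaw":1},{"translation":[71,-226,-38],"angular":[0,0,0.63],"jaw":1},{"translation":[85,-272,-38],"angular":[0,0,0.76],"jaw":1},{"translation":[98,-312,-38],"angular":[0,0,0.87],"jaw":1},{"translation":[108,-345,-38],"angular":[0,0,0.94],"jaw":1}]'; python3 - <<'E'
from h import *
im=ctrl.get_image("top");s=ctrl.get_image("scene")
o=np.hstack([cv2.resize(im[120:260,300:440,::-1],(400,400),interpolation=2),cv2.resize(s[80:170,160:260,::-1],(400,360),interpolation=2)[:,:] if 0 else cv2.resize(s[75:175,160:260,::-1],(400,400),interpolation=2)])
cv2.imwrite("pics/p.png",o)
np.set_printoptions(precision=2)
go([440,-262,32],.54)
cs=pix2world("scene",[(220+12.5,131)],86);print(cs)
f=np.array([np.cos(.087),-np.sin(.087)])
im=cv2.imread("pics/scene1.png");cv2.imwrite("pics/c3.png",cv2.resize(im[105:155,205:255],(500,500),interpolation=2))
E
```

```text
t: 14.35
ee_pos: [435.2, -263.7, 177.2]
orientation: [-1.546, -2.725, 0.005]
ft_force: [1.2, 0.2, -1.3]
width: 87.9
grasp_force: 0.0
t 14.45 at [ 435.12 -264.51  177.29] F [ 1.25  0.02 -0.39] w 88.00231229082038 0.0
shift [ -1.18   6.55 145.24] turn [-0.01 -0.01 -0.  ]
[[ 453.26 -229.44   86.  ]]
```

View pics/p.png

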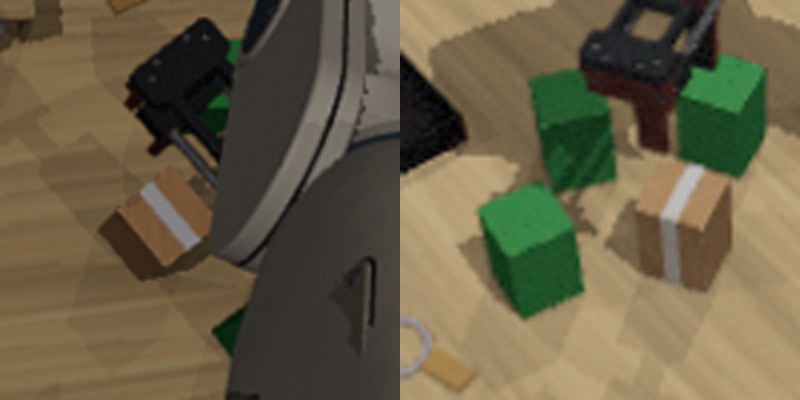

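View pics/c3.png

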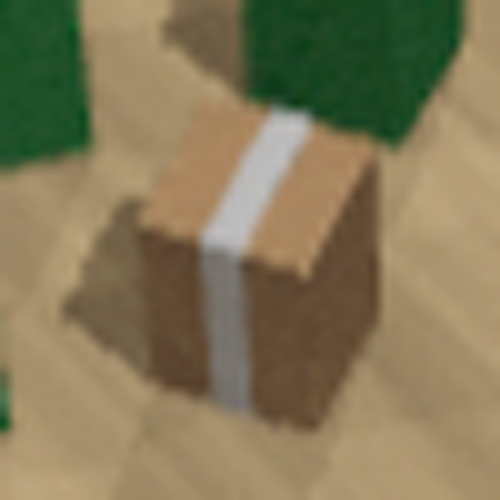

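The scene view confirms the carton's top centre at (230.7,123.5), against a predicted (229.7,123.1). Align above it before going down.

```bash
python3 -m creep '[{"translation":[0,1,10],"angular":[0,0,0],"jaw":1},{"translation":[0,3,25],"angular":[0,0,0],"jaw":1},{"translation":[-1,6,40],"angular":[0,0,0],"jaw":1},{"translation":[-1,6,55],"angular":[0,0,0],"jaw":1},{"translation":[-1,6,70],"angular":[0,0,0],"jaw":1},{"translation":[-1,6,80],"angular":[0,0,0],"jaw":1},{"translation":[-1,6,80],"angular":[0,0,0],"jaw":1},{"translation":[-1,6,80],"angular":[0,0,0],"jaw":1}]'; python3 - <<'E'
from h import *
np.set_printoptions(precision=3)
go([440,-262,32],.54); print(ctrl.get_obs()["qpos"])
E
```

```text
t: 15.45
ee_pos: [441.7, -260.3, 98.5]
orientation: [-1.541, -2.728, 0.004]
ft_force: [-0.2, 0.6, 1.4]
width: 87.3
grasp_force: 0.0
t 15.45 at [ 441.664 -260.261   98.538] F [-0.219  0.643  1.41 ] w 87.31333056947194 0.0
shift [-1.013 -1.909 66.546] turn [-0.006 -0.006  0.002]
[-0.554  0.452  1.951 -0.004  0.746 -1.093]
```

```bash
python3 -m creep '[{"translation":[0,-1,10],"angular":[0,0,0],"jaw":1},{"translation":[0,-1,22],"angular":[0,0,0],"jaw":1},{"translation":[0,-1,34],"angular":[0,0,0],"jaw":1},{"translation":[0,-1,46],"angular":[0,0,0],"jaw":1},{"translation":[0,-1,56],"angular":[0,0,0],"jaw":1},{"translation":[0,-1,64],"angular":[0,0,0],"jaw":1},{"translation":[0,-1,64],"angular":[0,0,0],"jaw":1},{"translation":[0,-1,64],"angular":[0,0,0],"jaw":0.8}]' && python3 -m creep '[{"translation":[0,0,0],"angular":[0,0,0],"jaw":0.5},{"translation":[0,0,0],"angular":[0,0,0],"jaw":0.5},{"translation":[0,0,0],"angular":[0,0,0],"jaw":0.5},{"translation":[0,0,0],"angular":[0,0,0],"jaw":0.5},{"translation":[0,0,0],"angular":[0,0,0],"jaw":0.5},{"translation":[0,0,0],"angular":[0,0,0],"jaw":0.5},{"translation":[0,0,-8],"angular":[0,0,0],"jaw":0.5},{"translation":[0,0,-16],"angular":[0,0,0],"jaw":0.5}]'; python3 - <<'E'
from h import *
np.set_printoptions(precision=3)
f=np.array([np.cos(.087),-np.sin(.087)])
go([*(np.array([641.3,-36.5])-48*f),55],1.484); print(ctrl.get_obs()["qpos"])
b=[pix2world("top",[(x,y)],18)[0][:2] for x,y in((192,231),(262,215))];print("brush ends",b)
E
```

```text
t: 16.45
ee_pos: [440.2, -260.5, 34.4]
orientation: [-1.541, -2.728, 0.004]
ft_force: [0.8, -0.0, 0.7]
width: 81.2
grasp_force: 0.0
t: 17.45
ee_pos: [440.0, -260.2, 50.5]
orientation: [-1.541, -2.727, 0.004]
ft_force: [0.2, -0.4, -2.5]
width: 59.8
grasp_force: 30.0
t 17.45 at [ 439.963 -260.219   50.504] F [ 0.17  -0.374 -2.528] w 59.846313047644394 29.959390461444855
shift [115.956 249.093  -5.367] turn [-0.003 -0.01  -0.942]
[-0.556  0.537  1.968 -0.005  0.645 -1.094]
brush ends [array([415.221, 134.526]), array([432.87, -38.45])]
```

```bash
python3 -m creep '[{"translation":[5,12,-15],"angular":[0,0,-0.15],"jaw":0.5},{"translation":[20,43,-20],"angular":[0,0,-0.31],"jaw":0.5},{"translation":[38,82,-20],"angular":[0,0,-0.47],"jaw":0.5},{"translation":[56,120,-20],"angular":[0,0,-0.63],"jaw":0.5},{"translation":[74,160,-20],"angular":[0,0,-0.79],"jaw":0.5},{"translation":[92,198,-20],"angular":[0,-0.01,-0.94],"jaw":0.5},{"translation":[107,230,-20],"angular":[0,-0.01,-0.94],"jaw":0.5},{"translation":[116,249,-20],"angular":[0,-0.01,-0.94],"jaw":0.5}]' ; python3 - <<'E'
from h import *
np.set_printoptions(precision=3)
f=np.array([np.cos(.087),-np.sin(.087)])
go([*(np.array([641.3,-36.5])-48*f),34.5],1.484); print(ctrl.get_obs()["qpos"])
E
```

```text
t: 18.45
ee_pos: [594.5, -31.1, 69.7]
orientation: [-0.137, -3.139, 0.005]
ft_force: [0.5, -0.6, -2.7]
width: 60.0
grasp_force: 30.0
t 18.45 at [594.484 -31.085  69.679] F [ 0.543 -0.592 -2.734] w 60.016633171147966 29.959073960781097
shift [ 0.893 -1.219 35.183] turn [-0.003  0.    -0.   ]
[-0.071  0.588  1.781 -0.004  0.772 -1.551]
```

```bash
python3 -m creep '[{"translation":[0,-1,10],"angular":[0,0,0],"jaw":0.5},{"translation":[0,-1,22],"angular":[0,0,0],"jaw":0.5},{"translation":[0,-1,30],"angular":[0,0,0],"jaw":0.5},{"translation":[0,-1,35],"angular":[0,0,0],"jaw":0.5},{"translation":[0,-1,35],"angular":[0,0,0],"jaw":0.5},{"translation":[0,-1,35],"angular":[0,0,0],"jaw":1},{"translation":[0,-1,35],"angular":[0,0,0],"jaw":1},{"translation":[0,-1,35],"angular":[0,0,0],"jaw":1}]' && python3 -m creep '[{"translation":[15,0,0],"angular":[0,0,0],"jaw":1},{"translation":[40,0,0],"angular":[0,0,0],"jaw":1},{"translation":[65,0,0],"angular":[0,0,0],"jaw":1},{"translation":[65,0,0],"angular":[0,-0.08,0],"jaw":0.25},{"translation":[65,0,0],"angular":[0,-0.16,0],"jaw":0.25},{"translation":[65,0,0],"angular":[0,-0.24,0],"jaw":0.25},{"translation":[62,0,4],"angular":[0,-0.3,0],"jaw":0.25},{"translation":[60,0,6],"angular":[0,-0.3,0],"jaw":0.25}]'; python3 - <<'E'
from h import *
np.set_printoptions(precision=3)
f=np.array([np.cos(.087),-np.sin(.087)])
b=np.array([641.3,-36.5]);o=ctrl.get_obs();p=o["ee_pos"][:2]-b;print("bay",p@f,p@[-f[1],f[0]],o["qpos"])
for x,t in((-50,.38),(-15,.48)): go([*(b+x*f),28],1.484,t)
ctrl.get_image("top");print(ctrl.look_for("top","carton"))
E
```

```text
t: 19.45
ee_pos: [593.7, -33.7, 34.5]
orientation: [-0.139, -3.138, 0.005]
ft_force: [-0.3, -0.2, -0.0]
width: 85.6
grasp_force: 0.0
t: 20.45
ee_pos: [531.5, -28.2, 27.9]
orientation: [0.125, 2.842, -0.023]
ft_force: [-0.1, -0.1, 0.3]
width: 41.1
grasp_force: 0.0
bay -110.09405317652546 -1.2435246088580878 [-0.071  0.55   2.128 -0.049  0.167 -1.506]
t 20.45 at [531.514 -28.173  27.927] F [-0.081 -0.05   0.33 ] w 41.12166084536256 0.0
shift [-57.489   1.31   17.497] turn [-0.003 -0.083 -0.   ]
t 20.45 at [531.514 -28.173  27.927] F [-0.081 -0.05   0.33 ] w 41.12166084536256 0.0
shift [-90.96    1.349  27.73 ] turn [-0.003 -0.183 -0.   ]
[{'rect': [227.7, 96.4, 269.6, 128.6], 'score': 0.74}]
```

```bash
python3 -m creep '[{"translation":[-3,1,1],"angular":[0,0,0],"jaw":0.25},{"translation":[-10,1,3],"angular":[0,0,0],"jaw":0.25},{"translation":[-18,1,5.5],"angular":[0,0,0],"jaw":0.25},{"translation":[-26,1,8],"angular":[0,-0.02,0],"jaw":0.25},{"translation":[-34,1,10.5],"angular":[0,-0.04,0],"jaw":0.25},{"translation":[-42,1,13],"angular":[0,-0.06,0],"jaw":0.25},{"translation":[-50,1,15.5],"angular":[0,-0.07,0],"jaw":0.25},{"translation":[-57,1,17.5],"angular":[0,-0.08,0],"jaw":0.25}]'; python3 - <<'E'
from h import *
np.set_printoptions(precision=3)
f=np.array([np.cos(.087),-np.sin(.087)])
b=np.array([641.3,-36.5]);o=ctrl.get_obs();p=o["ee_pos"][:2]-b;print("bay",p@f,p@[-f[1],f[0]],o["qpos"])
for x,t in((-16,.48),): go([*(b+x*f),28],1.484,t)
E
```

```text
t: 21.55
ee_pos: [593.9, -32.8, 28.5]
orientation: [0.121, 2.759, -0.028]
ft_force: [-2.1, 0.1, 0.1]
width: 22.3
grasp_force: 0.5
bay -47.54025694405361 -0.39516583270955696 [-0.07   0.595  2.047 -0.081  0.12  -1.474]
t 21.55 at [593.905 -32.763  28.488] F [-2.1    0.09   0.131] w 22.33205688546162 0.5477698997128755
shift [-29.105   0.439  12.161] turn [-0.003 -0.1   -0.   ]
```

```bash
python3 -m creep '[{"translation":[-4,0,2],"angular":[0,0,0],"jaw":0.25},{"translation":[-8,0,3],"angular":[0,0,0],"jaw":0.25},{"translation":[-12,0,5],"angular":[0,0,0],"jaw":0.25},{"translation":[-16,0,6.5],"angular":[0,-0.01,0],"jaw":0.25},{"translation":[-20,0,8],"angular":[0,-0.01,0],"jaw":0.25},{"translation":[-24,0,10],"angular":[0,-0.02,0],"jaw":0.25},{"translation":[-28,0,11.5],"angular":[0,-0.03,0],"jaw":0.25},{"translation":[-31,0,12.5],"angular":[0,-0.03,0],"jaw":0.25}]'; python3 - <<'E'
from h import *
np.set_printoptions(precision=3)
f=np.array([np.cos(.087),-np.sin(.087)])
b=np.array([641.3,-36.5]);o=ctrl.get_obs();p=o["ee_pos"][:2]-b;print("bay",p@f,p@[-f[1],f[0]],o["qpos"])
for x,t in((-8,.42),): go([*(b+x*f),28],1.484,t)
E
```

```text
t: 22.55
ee_pos: [626.6, -35.6, 28.2]
orientation: [0.12, 2.73, -0.029]
ft_force: [-0.3, -0.1, -0.8]
width: 21.7
grasp_force: 0.6
bay -14.76672638799582 -0.4192028641569367 [-0.071  0.621  1.994 -0.084  0.118 -1.473]
t 22.55 at [626.553 -35.635  28.231] F [-0.261 -0.051 -0.785] w 21.685795490694893 0.5524632848391775
shift [-6.115  0.428  2.905] turn [-0.003 -0.011 -0.   ]
```

Tilt is 0.41, clear of the roof. Creep in slowly until the force rises.

```bash
python3 -m creep '[{"translation":[-0.5,0,0.2],"angular":[0,0,0],"jaw":0.25},{"translation":[-1,0,0.4],"angular":[0,0,0],"jaw":0.25},{"translation":[-1.5,0,0.6],"angular":[0,0,0],"jaw":0.25},{"translation":[-2,0,0.8],"angular":[0,0,0],"jaw":0.25},{"translation":[-2.5,0,1],"angular":[0,0,0],"jaw":0.25},{"translation":[-3,0,1.2],"angular":[0,0,0],"jaw":0.25},{"translation":[-3.5,0,1.5],"angular":[0,0,0],"jaw":0.25},{"translation":[-4,0,1.7],"angular":[0,0,0],"jaw":0.25}]'
```

```text
t: 23.55
ee_pos: [630.9, -36.0, 28.4]
orientation: [0.12, 2.73, -0.029]
ft_force: [-1.4, -0.0, -0.8]
width: 22.0
grasp_force: 0.6
```

```bash
python3 -m creep '[{"translation":[-0.5,0,0.2],"angular":[0,0,0],"jaw":0.25},{"translation":[-1,0,0.4],"angular":[0,0,0],"jaw":0.25},{"translation":[-1.3,0,0.5],"angular":[0,0,0],"jaw":0.25},{"translation":[-1.6,0,0.6],"angular":[0,0,0],"jaw":0.25},{"translation":[-2,0,0.8],"angular":[0,0,0],"jaw":0.25},{"translation":[-2,0,0.8],"angular":[0,0,0],"jaw":0.25},{"translation":[-2,0,0.8],"angular":[0,0,0],"jaw":0.25},{"translation":[-2,0,0.8],"angular":[0,0,0],"jaw":0.25}]'
```

```text
t: 24.55
ee_pos: [631.5, -36.0, 27.8]
orientation: [0.12, 2.733, -0.029]
ft_force: [-6.7, 1.3, 1.9]
width: 21.6
grasp_force: 3.3
```

Contact at 6.7 N, at the depth expected for the lip. Retreat and check.

```bash
python3 -m creep '[{"translation":[10,0,-4],"angular":[0,0,0],"jaw":0.25},{"translation":[35,0,-15],"angular":[0,0,0],"jaw":0.25},{"translation":[64,0,-28],"angular":[0,0.08,0],"jaw":0.25},{"translation":[60,0,-40],"angular":[0,0.2,0],"jaw":0.25},{"translation":[52,0,-60],"angular":[0,0.3,0],"jaw":0.25},{"translation":[43,0,-80],"angular":[0,0.4,0],"jaw":0.25},{"translation":[35,0,-100],"angular":[0,0.4,0],"jaw":0.25},{"translation":[27,0,-120],"angular":[0,0.4,0],"jaw":0.25}]' && python3 -m creep '[{"translation":[0,-30,-10],"angular":[0,0,0],"jaw":0.25},{"translation":[10,-70,-20],"angular":[0,0,0],"jaw":0.25},{"translation":[20,-115,-30],"angular":[0,0,0],"jaw":0.25},{"translation":[30,-160,-40],"angular":[0,0,0],"jaw":0.25},{"translation":[50,-205,-50],"angular":[0,0,0],"jaw":0.25},{"translation":[70,-250,-60],"angular":[0,0,0],"jaw":0.25},{"translation":[80,-290,-60],"angular":[0,0,0],"jaw":0.25},{"translation":[80,-310,-60],"angular":[0,0,0],"jaw":0.25}]'; python3 - <<'E'
from h import *
t0=cv2.imread("pics/top1.png");s0=cv2.imread("pics/scene1.png")
t=ctrl.get_image("top")[:,:,::-1];s=ctrl.get_image("scene")[:,:,::-1]
cv2.imwrite("pics/top9.png",t);cv2.imwrite("pics/scene9.png",s)
for c in("top","scene"):
    for l in("jar","carton","tin","brush","insert","keys"):
        print(c,l,[(np.round(r["score"],2),np.round(r["rect"])) for r in ctrl.look_for(c,l)[:3]])
f=np.array([np.cos(.087),-np.sin(.087)]);n=np.array([-f[1],f[0]])
def P(b,x,y,z): return np.r_[np.array(b)+x*f+y*n,z]
H=[650,63];M=[641.3,-36.5]
print("expected jar lower front px top",world2pix("top",np.array([P(H,-2,2,5),P(H,-2,2,60)])),"carton front bottom",world2pix("top",np.array([P(M,0,-30,0),P(M,0,30,0),P(M,0,-30,40),P(M,0,30,40)])))
for nm,i0,i1,box in(("rack",t0,t,(183,80,315,145)),("tin",t0,t,(275,125,300,141)),("brush",t0,t,(191,208,266,237)),("insert",t0,t,(82,114,122,166)),("keys",t0,t,(338,80,372,124))):
    a,b,c,d=box;g=[cv2.cvtColor(i[b:d,a:c].copy(),6).astype(np.float32) for i in(i0,i1)]
    print(nm,"shift px",cv2.phaseCorrelate(*g))
print(ctrl.get_obs()["t"])
E
```

```text
t: 25.55
ee_pos: [561.7, -29.7, 128.8]
orientation: [0.139, 3.127, -0.006]
ft_force: [-0.3, 0.5, 0.4]
width: 22.4
grasp_force: 0.0
t: 26.55
ee_pos: [452.7, -333.1, 188.6]
orientation: [0.142, 3.127, -0.008]
ft_force: [-0.0, 0.6, -0.6]
width: 22.5
grasp_force: 0.0
top jar [(np.float64(0.76), array([196., 120., 222., 139.]))]
top carton [(np.float64(0.91), array([375., 217., 417., 253.])), (np.float64(0.66), array([389., 180., 435., 204.])), (np.float64(0.62), array([351., 133., 387., 167.]))]
top tin [(np.float64(0.8), array([279., 124., 301., 140.]))]
top brush [(np.float64(0.71), array([192., 208., 262., 241.]))]
top insert [(np.float64(0.59), array([ 82., 111., 124., 168.]))]
top keys [(np.float64(0.88), array([336.,  87., 371., 127.]))]
scene jar [(np.float64(0.48), array([225., 241., 229., 251.]))]
scene carton [(np.float64(0.97), array([179., 117., 202., 153.])), (np.float64(0.73), array([229.,  88., 254., 122.])), (np.float64(0.62), array([195.,  89., 212., 124.]))]
scene tin []
scene brush [(np.float64(0.82), array([271., 177., 321., 219.]))]
scene insert [(np.float64(0.83), array([280., 306., 321., 362.]))]
scene keys [(np.float64(0.56), array([142., 158., 180., 180.]))]
expected jar lower front px top [[211.4 138.6]
 [208.8 131. ]] carton front bottom [[262.4 136.6]
 [239.3 137.4]
 [262.6 131. ]
 [238.5 132. ]]
rack shift px ((0.5077795577166029, 0.11753499596417072), 0.8776884796197523)
tin shift px ((0.1730784327525221, -0.08623406923566534), 1.0191684025526047)
brush shift px ((0.4863886099840542, -0.016713946922660483), 1.0368299755520292)
insert shift px ((-0.018313168263023982, 0.05569551365083569), 0.9820862657494015)
keys shift px ((-0.03897633286620206, 0.4115074828284442), 0.9784773295676267)
27.25
```

```bash
python3 - <<'E'
import cv2,numpy as np
a=cv2.imread("pics/top1.png");b=cv2.imread("pics/top9.png")
for r in range(118,146,2): print(r,[tuple(int(v) for v in b[r,c,::-1]) for c in(232,238,244,250,256,261,266)])
print(a[132,250],a[136,250])
E
```

```text
118 [(60, 48, 33), (81, 67, 45), (108, 88, 61), (106, 86, 59), (103, 85, 57), (103, 83, 57), (103, 84, 58)]
120 [(74, 60, 42), (111, 91, 63), (98, 80, 55), (86, 70, 47), (77, 63, 42), (76, 63, 42), (76, 62, 41)]
122 [(35, 27, 17), (45, 36, 22), (47, 35, 22), (49, 35, 23), (50, 36, 22), (46, 31, 18), (50, 40, 26)]
124 [(34, 27, 16), (58, 44, 29), (65, 47, 28), (64, 46, 29), (60, 42, 26), (64, 48, 30), (56, 45, 30)]
126 [(39, 31, 19), (55, 43, 28), (41, 29, 18), (41, 30, 18), (38, 27, 15), (37, 26, 16), (56, 46, 30)]
128 [(46, 38, 24), (58, 46, 31), (46, 32, 20), (41, 29, 17), (47, 33, 21), (49, 34, 20), (56, 46, 29)]
130 [(50, 41, 28), (59, 48, 33), (51, 36, 22), (48, 35, 19), (49, 35, 22), (50, 35, 22), (55, 45, 30)]
132 [(53, 44, 30), (55, 45, 29), (51, 35, 21), (51, 36, 22), (49, 33, 21), (51, 36, 24), (54, 43, 29)]
134 [(52, 42, 28), (56, 46, 30), (52, 37, 23), (49, 34, 20), (48, 33, 18), (46, 32, 19), (49, 39, 26)]
136 [(52, 43, 28), (99, 81, 55), (54, 39, 24), (62, 46, 29), (75, 58, 40), (76, 58, 38), (105, 85, 59)]
138 [(101, 82, 55), (110, 91, 61), (114, 93, 64), (116, 95, 65), (116, 94, 64), (115, 94, 63), (116, 95, 65)]
140 [(112, 92, 63), (113, 93, 63), (112, 92, 62), (113, 92, 63), (118, 96, 67), (117, 96, 66), (117, 96, 66)]
142 [(110, 89, 61), (114, 94, 64), (117, 96, 66), (116, 95, 65), (115, 94, 65), (116, 95, 65), (120, 98, 67)]
144 [(113, 93, 64), (113, 92, 62), (114, 93, 64), (118, 97, 66), (121, 99, 67), (121, 99, 68), (121, 99, 68)]
[39 58 72] [ 62  91 112]
```

The carton's front face spans columns ~240–264 and ends at row ~136, as expected for a carton seated against the lip. The jar's bottom is at row 139 against 138.6 expected. The tin, brush, insert and keys have not moved. Handing in.

```bash
python3 -c "
from workcell import ctrl
print(ctrl.close_job())"
```

```text
the job is handed in; nothing more can be done
None
```

The jar is in the high bay and the carton in the middle-height bay, both pushed in until they met the back lip, with nothing else seen to move; the job was handed in at about 27 s, and no verdict came back.

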